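Nudge a portable drive home against the hidden stop of its dock

ROBOT

A 6-joint arm with a two-finger parallel gripper is mounted at the origin on the work surface. World frame = base frame: x ahead of the robot, y to its left, z up, the work surface at z = 0. Lengths are in m, angles in degrees, forces in N, time in s.
With the tool pointing down it reaches from about 0.3 to 0.75 m from the base axis. Payload 8.5 kg.
Tool frame: the origin (TCP) lies at the very end of the fingers, on their centre line; the grasp point (between the pads) lies env.pinch_z behind it (env.pinch_z is the distance from the TCP to the grasp point, in m); z points along the fingers, y is the line along which they close (so a half turn about z gives the same grasp; the last joint's range is limited). The gripper opens to 85 mm and grips with 20 to 120 N. Pads are 22 mm wide; open, the fingers measure 114 mm over their backs; the gripper's body (76 mm by 85 mm) begins 54 mm behind the grasp point. The pads swing forward as they close: fully open they stand 13 mm farther back than shut.
Start: joints at [63.008, 21.807, 74.336, -0, 83.858, -12.336], TCP at [0.139, 0.532, 0.231] pointing down, gripper open.
Joint ranges: [-178.18, 178.18], [-50.72, 133.34], [12.68, 142.11], [-81.47, 261.47], [9.98, 163.14], [-165.26, 165.26]. Speed limits (degrees/s): [136.94, 136.94, 180, 180, 180, 180].

INTERFACE

Orientations are given as a 3x3 rotation matrix whose columns are the frame's x, y, z axes.
In Python, from rig import telemetry, get_image, env gives the robot as it stands. The module is installed in compiled form; this text tells all that it offers.
- The arm moves only by the tool apply_moves, never from a script. Its argument "series" is a list of rows, each a list of 7 numbers: the shift along the tool's x, y, z in mm, then the turn, a rotation vector about the tool's x, y, z in degrees, then the opening, from 0 (shut) to 1 (fully open). A call has 1 to 12 rows; each row shifts and turns the commanded pose from where the row before left it, along the tool's axes as they then stand; what a row does not reach is not made up. A row lasts 1/8 s, in which the tool goes at most 62.5 mm and 10.7 degrees, less where a joint would pass 70% of its speed; a pose out of reach is approached as far as the arm can. A call with a gripper value outside its range is refused whole. The fingers move at their own pace and stop on an object; "grip_force" is the grip in N (left out, the last holds). Time passes only in rows, so rows that do not move let the fingers close. It gives the time, the measured TCP pose, the force, the opening and the grip force at its end, in the units of the state.
- telemetry.observe(): the state, without advancing time (a new reading comes with each control period).
- get_image(name): name is "side" or "top"; returns a dict with "frame" (384x512x3 uint8, red, green, blue), "z_map" (384x512 float32, m along the optical axis (not along the pixel's ray), 0 where there is no reading), "vertical_fov" (degrees; the focal length in pixels is half the picture's height over the tangent of half this angle, whatever the lens; pixels are square), "cx", "cy" (the principal point, pixels), "dist" ([k1, k2, p1, p2, k3] as OpenCV has them; the pictures are not rectified), "eye" and "attitude" of the camera in the world. Camera axes: x right, y up, looking along -z (the intrinsics and any distortion apply to the point x, -y, -z); pixel columns grow to the right and rows downward; lengths in m; the calibration is good to about 2 mm. A picture is of the moment at which its call begins.
- env.close_job(): hands the job in; it is judged then, once.
The state is a dict: "time_s": time; "q": joint angles; "qvel": joint speeds; "joint_efforts": joint torques, N m; "position": TCP position; "tool_rot": TCP orientation; "ft_force": force on the tool from outside, world axes, zero at the start; "wrist_torque": the same for the moment, N m; "grip_width": finger opening in m; "gripper_force": force on a finger pad.
Only numpy, scipy, OpenCV 4.12 (cv2) and the standard library are available. Lean on these libraries where they do the work, as an engineer would, in place of code of your own. Each camera call takes 0.05 s, during which the arm holds its last target. There are 200 camera calls.

TASK

Take the upright pusher out of its holder and, with the pusher's white foot, gently nudge the graphite drive along the blue caddy into the metal hood until it meets the stop you cannot see inside, and seat it by pressing it against that stop with about 8 N for half a second, never harder than 12 N. Then put the pusher back in its holder and let go. Do not touch the drive with the fingers, and leave everything else where it is.

Things in the scene. Friction and masses are not known exactly. Their poses are not given: they have to be found in the camera images.
- drive: Graphite portable drive, black bumpers, green light, 118 (x) x 80 (y) x 20 mm, 0.17 to 0.34 kg, flat in the blue caddy, its front just inside the hood. Origin: centre of underside, z up; +x is the push direction, so the rear face to push is 59 mm behind the origin. Sliding takes 1 to 3 N of the push. Touch it with the pusher only; never faster than 0.12 m/s.
- caddy: Fixed blue plastic channel: floor 4 mm thick (the drive rests on it), side rails 84 mm apart and 18 mm high, 96 mm wide overall, open at the rear. Origin: on the shelf, on the centre line, below the hood's mouth; +x is the push direction, into the hood; it runs from x = -150 to +130 mm.
- hood: Fixed metal hood with black vents over the caddy's front part, same origin and axes as the caddy: mouth at x = 0, closed end at +136 mm, 110 mm wide, 42 mm high, 38 mm clear inside. Hidden in it is the stop. The drive is seated by bearing on the stop with more than 5 N for 0.3 s; more than 12 N between drive and stop or hood does harm.
- pusher: Upright pusher, 116 mm tall, 0.12 kg: white foot 12 (x) x 30 (y) mm, z = 0 to 60; orange collar 32 x 50 mm, z = 60 to 66; pale wood handle 18 (x) x 30 (y) mm, z = 66 to 116. Origin: centre of the foot's underside, z up; same after a half turn about z. Push with the 30 mm wide foot face; held stiffest with the fingers closing along its x.
- holder: Fixed grey block, 44 (x) x 62 (y) x 64 mm high, with an upright slot 18 (x) x 36 (y) mm down to the shelf. Origin: centre of its underside. The pusher's foot stands in the slot, its x along the holder's x (either way round), its collar resting on the block, so that its origin is 4 mm above the holder's.
- drive2: Second graphite portable drive of the same size with a white light, lying on the shelf; to be left alone.
- dispenser: White plastic push dispenser of screws, 64 mm wide, 96 mm high; to be left alone.
- tray: Empty open blue plastic tray, 130 x 90 x 25 mm; to be left alone.
- bowl: White ceramic bowl, 100 mm wide, 40 mm high, with a hex key in it; to be left alone.
- tweezer: Stainless steel tweezer, about 125 mm long, lying flat; to be left alone.
- driver: Screwdriver lying flat; to be left alone.
- jar: Small clear jar, 56 mm wide, 70 mm high; to be left alone.
- mouth (a point): Centre of the hood's mouth at the caddy's floor, 4 mm above the shelf. The hidden rigid stop's face lies 60 to 104 mm beyond it, different each time (the drive's rear face ends 14 to 58 mm outside the mouth). A feeler pin, too soft to feel (under 0.2 N), stands 2.5 mm proud of that face; the drive pushes it in and must stay in touch with it.
There are look-alikes about, which are no part of the job. Several things look just like the pusher: the one meant starts nearest to the robot's base.

How it is judged:
By the outcome, as a careful person would: the job done as asked, in the order asked, and still so for the second after the job is handed in, with the robot touching nothing.
It also fails if it takes over 61 s, if anything falls off the work surface, if the arm or the gripper's body presses on something with over 40 N, if the wrist force passes 120 N, or if a joint passes its speed limit or range.

## Working session

There is one attempt and no reset: what is moved stays moved. The work goes in short steps, Python scripts to look and compute and a tool call to move; the robot and the scene stay as the last step left them, time stands still between calls to the robot, and variables do not carry over. Pictures are saved under pics/ and viewed, at most 10 in all, crops included, and the job is handed in when it is done.

Besides the shell and the picture viewer there is one more tool, called as a command line: name --pt "numbers of a row" for each row, then --argument value for the rest. apply_moves: Moves the arm, as the interface text tells. Its arguments: {"type":"object","properties":{"series":{"type":"array"},"grip_force":{"type":"number"}},"required":["series"]}

```bash
mkdir -p pics; cat > h.py <<'E'
import numpy as np, cv2, pickle
from rig import telemetry, get_image, env
def grab(n,tag):
    im=get_image(n); cv2.imwrite(f'pics/{tag}.png',cv2.cvtColor(im['frame'],cv2.COLOR_RGB2BGR))
    pickle.dump(im,open(f'{tag}.pkl','wb')); return im
def K(im):
    f=192/np.tan(np.radians(im['vertical_fov'])/2)
    return np.array([[f,0,im['cx']],[0,f,im['cy']],[0,0,1.]])
def rays(im,uv):
    p=cv2.undistortPoints(np.array(uv,float).reshape(-1,1,2),K(im),np.array(im['dist'])).reshape(-1,2)
    return np.c_[p[:,0],-p[:,1],-np.ones(len(p))]
def onplane(im,uv,z):
    d=rays(im,uv)@np.array(im['attitude']).T; e=np.array(im['eye'])
    return e+d*((z-e[2])/d[:,2])[:,None]
def bydepth(im,uv):
    uv=np.array(uv); r=rays(im,uv); d=im['z_map'][uv[:,1].astype(int),uv[:,0].astype(int)]
    return np.array(im['eye'])+(r*d[:,None])@np.array(im['attitude']).T
def cloud(im):
    v,u=np.mgrid[:384,:512]; return bydepth(im,np.c_[u.ravel(),v.ravel()]).reshape(384,512,3)
E
python3 - <<'E'
from h import *
np.set_printoptions(precision=3,suppress=True)
for n in('top','side'):
    im=grab(n,n+'0'); print(n,im['eye'],im['attitude'],im['vertical_fov'],im['cx'],im['cy'],im['dist'])
s=telemetry.observe(); print(s,env.pinch_z)
a=cv2.imread('pics/top0.png');b=cv2.imread('pics/side0.png')
E
```

```text
top [ 0.35  -0.009  1.246] [[-0.008  0.982 -0.187]
 [-1.    -0.008  0.001]
 [-0.001  0.187  0.982]] 43.272731147905404 257.3274526413323 188.99254896945752 [-0.145  0.     0.     0.     0.   ]
side [ 0.354 -0.713  0.889] [[ 0.957  0.202 -0.209]
 [-0.29   0.711 -0.641]
 [ 0.019  0.674  0.739]] 45.78284219265701 256.2777493310925 187.5579809970167 [-0.182  0.     0.     0.     0.   ]
{'time_s': 0.1, 'q': array([ 63.009,  21.84 ,  74.376,   0.001,  83.858, -12.336]), 'qvel': array([-0.072, -0.143, -0.053, -0.077,  0.056,  0.048]), 'joint_efforts': array([  0.004, -44.922, -23.165,  -0.   ,   0.004,  -0.   ]), 'position': array([0.139, 0.532, 0.231]), 'tool_rot': array([[-0.967,  0.253, -0.001],
       [ 0.253,  0.967, -0.001],
       [ 0.   , -0.001, -1.   ]]), 'ft_force': array([-0.782,  0.474,  0.142]), 'wrist_torque': array([ 0.002,  0.022, -0.013]), 'gripper_force': 0.0, 'grip_width': 0.0851448648058429} 0.0187
```

View pics/top0.png

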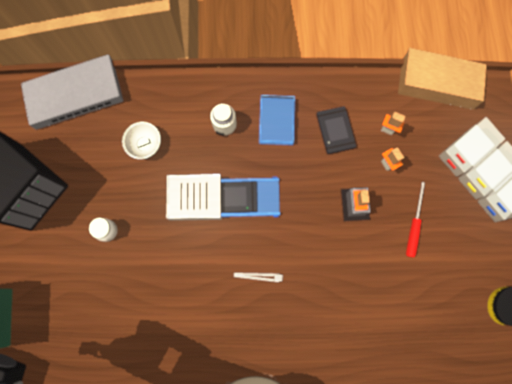

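View pics/side0.png

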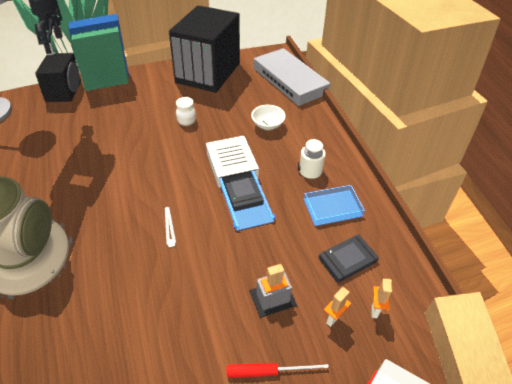

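Look-alikes of the pusher: top (360,201) in the grey holder, and (393,123) and (393,158) standing loose. The one in the holder is lowest in the picture, so nearest the base (about (255,380)). The drive is at (240,197) in the caddy, and drive2 at (337,130) is to be left alone. The push direction is image-left, about world +y. Next I measure.

```bash
cat > m.py <<'E'
from h import *
np.set_printoptions(precision=4,suppress=True)
def rect(P,name):
    (c,s,a)=cv2.minAreaRect((P[:,:2]*1000).astype(np.float32)); print(name,len(P),'c',np.round(c,1),'s',np.round(s,1),'a',round(a,1),'z',np.round(np.percentile(P[:,2],[5,50,95]),4))
for n in('top','side'):
    im=pickle.load(open(n+'0.pkl','rb')); C=cloud(im); hsv=cv2.cvtColor(im['frame'],cv2.COLOR_RGB2HSV)
    H,S,V=[hsv[...,i].astype(int) for i in range(3)]
    print(n)
    # pushers: handle tops / collar
    x,y,z=C[...,0],C[...,1],C[...,2]
    reg={'held':(.42,.56,-.40,-.20),'other':(.56,.80,-.45,-.24)}
    for k,(a,b,c,d) in reg.items():
        R=(x>a)&(x<b)&(y>c)&(y<d)&(im['z_map']>0)
        for nm,m in (('handletop',R&(z>.110)&(z<.130)),('collar',R&(z>.064)&(z<.078)&(S>150)&(H<16)),('blocktop',R&(z>.055)&(z<.0665)&(S<90))):
            nn,L,st,ce=cv2.connectedComponentsWithStats(m.astype(np.uint8))
            for i in range(1,nn):
                if st[i,4]>12: rect(C[L==i],k+' '+nm)
    R=(x>.40)&(x<.62)&(y>-.15)&(y<.3)
    for nm,m in (('blue',R&(H>95)&(H<125)&(S>120)&(z<.04)),('rail',R&(H>95)&(H<125)&(S>120)&(z>.013)&(z<.024)),('hoodtop',R&(z>.036)&(z<.048)),('drivetop',R&(S<110)&(V<110)&(z>.018)&(z<.03))):
        nn,L,st,ce=cv2.connectedComponentsWithStats(m.astype(np.uint8))
        for i in range(1,nn):
            if st[i,4]>60: rect(C[L==i],nm)
E
python3 m.py
python3 -c "
import cv2
a=cv2.imread('pics/top0.png')[160:240,150:400];b=cv2.imread('pics/side0.png')[120:320,190:400]
a=cv2.resize(a,None,fx=3.2,fy=3.2)
cv2.imwrite('pics/c1.png',a);cv2.imwrite('pics/c2.png',cv2.resize(b,None,fx=2.9,fy=2.9))"
```

```text
top
held handletop 103 c [ 544.7 -264.6] s [29.7 18.4] a 1.6 z [0.1144 0.1195 0.1237]
held collar 90 c [ 539.7 -265.4] s [38.7 32.5] a 0.7 z [0.0666 0.0705 0.0755]
held blocktop 17 c [ 550.1 -244.7] s [16.7  4.8] a 4.0 z [0.0582 0.0626 0.0651]
held blocktop 35 c [ 526.  -252.7] s [19.3 23.6] a 89.2 z [0.0585 0.0634 0.0659]
held blocktop 23 c [ 520.1 -281.1] s [13. 28.] a 39.6 z [0.0589 0.062  0.0661]
other handletop 83 c [ 743.1 -361.3] s [28.2 19.8] a 65.1 z [0.1113 0.1157 0.1187]
other handletop 95 c [ 649.6 -353.2] s [30.3 19. ] a 28.8 z [0.1114 0.1151 0.1186]
other collar 116 c [ 744.7 -361. ] s [50.1 30.9] a 66.5 z [0.0644 0.0668 0.0737]
other collar 102 c [ 648.6 -352.5] s [49.6 33.7] a 29.3 z [0.0645 0.0671 0.0765]
other collar 13 c [ 564.3 -255.3] s [ 6.  14.2] a 15.1 z [0.0667 0.0714 0.0741]
other blocktop 38 c [ 567.6 -256. ] s [31.2 15.6] a 88.6 z [0.0565 0.0632 0.0658]
blue 162 c [518.4   8.8] s [ 12.8 144. ] a 2.4 z [0.0076 0.0182 0.0215]
rail 92 c [519.6 -19.3] s [87.   8.2] a 89.4 z [0.0148 0.0184 0.0215]
hoodtop 2240 c [562.6 152.7] s [108.9 137.7] a 0.3 z [0.0387 0.0
[... 265 characters left out ...]
149 c [ 536.6 -265.7] s [45.  47.1] a 3.0 z [0.0557 0.0641 0.0661]
other handletop 127 c [ 745.4 -363.3] s [29.5 18.5] a 65.6 z [0.1116 0.1164 0.1188]
other handletop 150 c [ 649.8 -353.2] s [30.7 19. ] a 30.4 z [0.1115 0.1172 0.119 ]
other collar 66 c [ 742.3 -380.8] s [17.5 24. ] a 74.8 z [0.065  0.0669 0.0694]
other collar 100 c [ 651.1 -357.8] s [50.9 23.7] a 27.4 z [0.0647 0.0674 0.0738]
other blocktop 40 c [ 573.6 -274.5] s [31.4 14.1] a 61.2 z [0.0573 0.0637 0.0661]
blue 68 c [520.7  51.5] s [  9.2 101.4] a 1.3 z [0.007  0.0179 0.0213]
hoodtop 1484 c [563.5 151.6] s [111.  141.9] a 0.7 z [0.0409 0.0437 0.0466]
drivetop 662 c [562.7  44.3] s [ 76.3 115.5] a 1.6 z [0.0211 0.0251 0.0282]
```

View pics/c1.png

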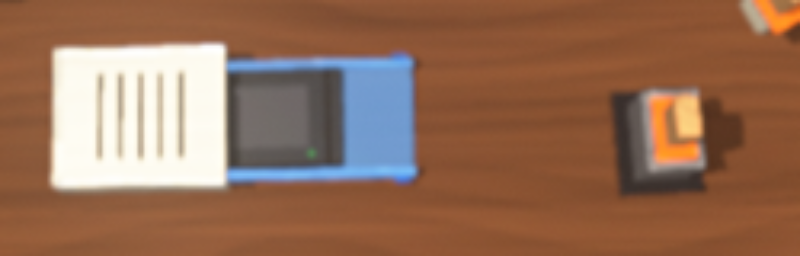

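The crop confirms the choice: the pusher sits in the grey block, its handle about 30 mm along world x and 18 mm along y. The caddy, hood and drive (green light at about (248,208) in the top picture) point to world +y. Now I move above the pusher.

apply_moves --pt "0 0 0 0 0 -8.6 1" --pt "0 0 0 0 0 -8.6 1" --pt "-20.6 -45.3 0 0 0 0 1" --pt "-20.6 -45.3 0 0 0 0 1" --pt "-20.6 -45.3 0 0 0 0 1" --pt "-20.6 -45.3 0 0 0 0 1" --pt "-20.6 -45.3 0 0 0 0 1" --pt "-20.6 -45.3 0 0 0 0 1" --pt "-20.6 -45.3 0 0 0 0 1" --pt "-20.6 -45.3 0 0 0 0 1" --pt "-20.6 -45.3 0 0 0 0 1"

```text
time_s: 1.48
position: [0.3428, 0.1315, 0.2313]
tool_rot: [[-0.999, -0.044, 0.0], [-0.044, 0.999, 0.0], [-0.0, 0.0, -1.0]]
ft_force: [1.8, 0.7, -0.6]
grip_width: 0.0853
gripper_force: 0.0
```

apply_moves --pt "-20.6 -45.3 0 0 0 0 1" --pt "-20.6 -45.3 0 0 0 0 1" --pt "-20.6 -45.3 0 0 0 0 1" --pt "-20.6 -45.3 0 0 0 0 1" --pt "-20.6 -45.3 0 0 0 0 1" --pt "-20.6 -45.3 0 0 0 0 1" --pt "-20.6 -45.3 0 0 0 0 1" --pt "-20.6 -45.3 0 0 0 0 1" --pt "-20.6 -45.3 0 0 0 0 1" --pt "0 0 0 0 0 0 1" --pt "0 0 0 0 0 0 1"

```text
time_s: 2.85
position: [0.5455, -0.2656, 0.2309]
tool_rot: [[-0.999, -0.044, -0.001], [-0.044, 0.999, 0.001], [0.001, 0.001, -1.0]]
ft_force: [0.3, 0.5, 0.3]
grip_width: 0.0856
gripper_force: 0.0
```

```bash
cat > m2.py <<'E'
from h import *
np.set_printoptions(precision=4,suppress=True)
# edges by robust line fits in the cloud
im=pickle.load(open('top0.pkl','rb'));im2=pickle.load(open('side0.pkl','rb'))
for im in(im,im2):
    C=cloud(im);hsv=cv2.cvtColor(im['frame'],cv2.COLOR_RGB2HSV);H,S,V=[hsv[...,i].astype(int) for i in range(3)]
    x,y,z=[C[...,i] for i in range(3)]
    m=((x>.5)&(x<.63)&(y>.06)&(y<.24)&(z>.034)&(S<70)&(V>150)).astype(np.uint8)
    c=max(cv2.findContours(m,cv2.RETR_EXTERNAL,cv2.CHAIN_APPROX_NONE)[0],key=cv2.contourArea)
    P=onplane(im,c.reshape(-1,2),.042)[:,:2]*1000; print('hood',cv2.minAreaRect(P.astype(np.float32)))
    m=((x>.5)&(x<.63)&(y>-.09)&(y<.1)&(S<110)&(V<115)&(z<.034)&(z>.012)).astype(np.uint8)
    c=max(cv2.findContours(m,cv2.RETR_EXTERNAL,cv2.CHAIN_APPROX_NONE)[0],key=cv2.contourArea)
    P=onplane(im,c.reshape(-1,2),.024)[:,:2]*1000; print('drive',cv2.minAreaRect(P.astype(np.float32)),np.percentile(P[:,1],[0,5,10,15]))
    bl=(H>95)&(H<125)&(S>90)&(x>.5)&(x<.63)&(y<.08)&(y>-.11)
    Q=C[bl]; print('caddy rear y',np.percentile(Q[:,1],[.5,2,5]))
E
python3 m2.py; python3 - <<'E'
from h import *
s=telemetry.observe(); print({k:np.round(s[k],3) for k in('time_s','position','tool_rot','q','ft_force')})
im=grab('top','top1'); im=grab('side','side1')
a=cv2.imread('pics/top1.png')[140:260,300:420];b=cv2.imread('pics/side1.png')[200:320,220:340]
cv2.imwrite('pics/c3.png',cv2.resize(np.hstack([a,b]),None,fx=3.3,fy=3.3))
E
```

```text
hood ((562.2772216796875, 152.19151306152344), (136.9441375732422, 108.06817626953125), 89.8103256225586)
drive ((563.0777587890625, 38.371219635009766), (90.20965576171875, 75.43672943115234), 89.5687026977539) [-6.9955 -6.8736 -6.7521 -6.631 ]
caddy rear y [-0.0645 -0.0638 -0.0615]
hood ((562.8569946289062, 151.4067840576172), (111.98963928222656, 142.7047882080078), 0.5595568418502808)
drive ((562.6148681640625, 39.46748352050781), (78.35250091552734, 119.2654800415039), 0.9644057154655457) [-20.7314 -18.3193 -17.2512 -16.5746]
caddy rear y [-0.0673 -0.0657 -0.0638]
{'time_s': np.float64(2.85), 'position': array([ 0.545, -0.266,  0.231]), 'tool_rot': array([[-0.999, -0.044, -0.001],
       [-0.044,  0.999,  0.001],
       [ 0.001,  0.001, -1.   ]]), 'q': array([-3.71340e+01,  2.76600e+01,  6.47170e+01,  7.00000e-03,
        8.76980e+01, -1.29679e+02]), 'ft_force': array([0.331, 0.481, 0.302])}
```

View pics/c3.png

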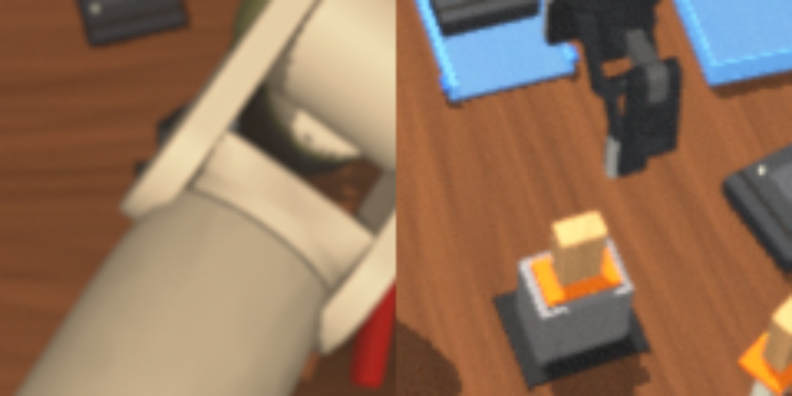

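The gripper hangs directly above the held pusher, its handle at about (580,240) in the crop. Holder and jaws line up, so I go down and grip.

apply_moves --pt "0 0 40 0 0 0 1" --pt "0 0 40 0 0 0 1" --pt "0 0 30 0 0 0 1" --pt "0 0 20 0 0 0 1" --pt "0 0 13 0 0 0 1" --pt "0 0 10 0 0 0 1" --pt "0 0 0 0 0 0 1" --pt "0 0 0 0 0 0 1" --grip_force 60

```text
time_s: 3.95
position: [0.5461, -0.2662, 0.079]
tool_rot: [[-0.999, -0.044, 0.001], [-0.044, 0.999, -0.001], [-0.001, -0.001, -1.0]]
ft_force: [-0.1, -0.1, -0.4]
grip_width: 0.0856
gripper_force: 0.0
```

apply_moves --pt "0 0 0 0 0 0 0.4" --pt "0 0 0 0 0 0 0.2" --pt "0 0 0 0 0 0 0" --pt "0 0 0 0 0 0 0" --pt "0 0 0 0 0 0 0" --pt "0 0 0 0 0 0 0" --pt "0 0 0 0 0 0 0" --pt "0 0 0 0 0 0 0" --grip_force 100

```text
time_s: 4.95
position: [0.5459, -0.2662, 0.0786]
tool_rot: [[-0.999, -0.044, 0.0], [-0.044, 0.999, -0.0], [-0.0, -0.0, -1.0]]
ft_force: [-0.5, -0.5, 3.5]
grip_width: 0.0168
gripper_force: 97.6
```

apply_moves --pt "0 0 -5 0 0 0 0" --pt "0 0 -10 0 0 0 0" --pt "0 0 -15 0 0 0 0" --pt "0 0 -20 0 0 0 0" --pt "0 0 -20 0 0 0 0" --pt "0 0 -15 0 0 0 0" --pt "0 0 -10 0 0 0 0" --pt "0 0 0 0 0 0 0" --pt "0 0 0 0 0 0 0"

```text
time_s: 6.08
position: [0.5455, -0.2659, 0.1726]
tool_rot: [[-0.999, -0.044, -0.001], [-0.044, 0.999, 0.001], [0.001, 0.001, -1.0]]
ft_force: [0.2, -0.2, -0.9]
grip_width: 0.0169
gripper_force: 97.4
```

```bash
python3 - <<'E'
from h import *
im=grab('side','side2')
C=cloud(im);hsv=cv2.cvtColor(im['frame'],cv2.COLOR_RGB2HSV);H,S,V=[hsv[...,i].astype(int) for i in range(3)]
x,y,z=[C[...,i] for i in range(3)]
R=(x>.48)&(x<.6)&(y>-.33)&(y<-.2)
for nm,m in(('foot',R&(S<60)&(V>110)&(z>.08)&(z<.16)),('collar',R&(H<16)&(S>150)&(z>.12)&(z<.18))):
    P=C[m]; print(nm,m.sum(),P.min(0) if m.sum() else '',P.max(0) if m.sum() else '',np.median(P,0))
s=telemetry.observe();print(s['position'],s['ft_force'],s['wrist_torque'])
cv2.imwrite('pics/c4.png',cv2.resize(cv2.imread('pics/side2.png')[180:330,190:360],None,fx=3.5,fy=3.5))
E
```

```text
foot 152 [ 0.52982899 -0.27308897  0.10066915] [ 0.56053905 -0.26379155  0.14213699] [ 0.54313034 -0.27103962  0.1221033 ]
collar 90 [ 0.51958368 -0.28328224  0.15948036] [ 0.57031272 -0.24989712  0.17540261] [ 0.54137779 -0.27920347  0.16450215]
[ 0.54553109 -0.26588137  0.17256628] [ 5.74222604e-04 -4.98132808e-01 -6.66660140e-01] [-0.02456762 -0.07128243  0.03549047]
```

View pics/c4.png

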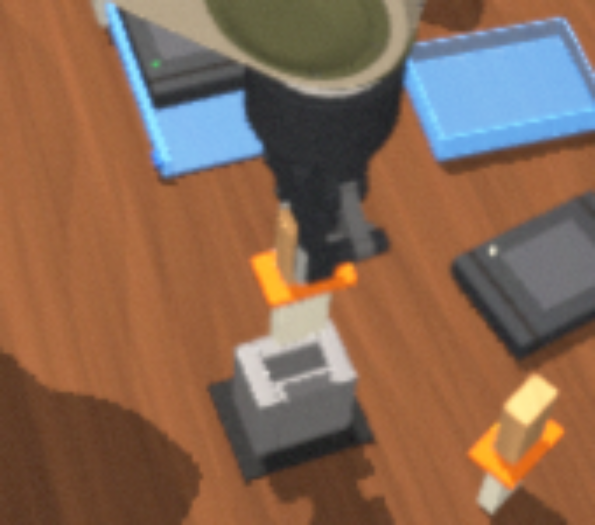

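The pusher is out and upright in the jaws (foot at about (300,315) in the crop), and the slot is empty. Now I carry it to behind the drive.

apply_moves --pt "0 0 0 0 0 2.2 0" --pt "-1.6 20 0 0 0 0 0" --pt "-3 36 0 0 0 0 0" --pt "-3 36 0 0 0 0 0" --pt "-3 36 0 0 0 0 0" --pt "-3 36 0 0 0 0 0" --pt "-3 36 0 0 0 0 0" --pt "-2 21 0 0 0 0 0" --pt "0 0 0 0 0 0 0" --pt "0 0 0 0 0 0 0"

```text
time_s: 7.38
position: [0.563, -0.0455, 0.1732]
tool_rot: [[-1.0, -0.006, -0.0], [-0.006, 1.0, -0.0], [0.0, -0.0, -1.0]]
ft_force: [0.6, 0.1, -0.8]
grip_width: 0.0167
gripper_force: 97.6
```

apply_moves --pt "0 0 15 0 0 0 0" --pt "0 0 25 0 0 0 0" --pt "0 0 20 0 0 0 0" --pt "0 0 15 0 0 0 0" --pt "0 0 9 0 0 0 0" --pt "0 0 5 0 0 0 0" --pt "0 0 0 0 0 0 0" --pt "0 0 0 0 0 0 0" --pt "0 0 0 0 0 0 0"

```text
time_s: 8.5
position: [0.5632, -0.045, 0.0847]
tool_rot: [[-1.0, -0.006, 0.001], [-0.006, 1.0, -0.0], [-0.001, -0.0, -1.0]]
ft_force: [-0.7, 0.0, -1.6]
grip_width: 0.0172
gripper_force: 97.6
```

```bash
cat > st.py <<'E'
from h import *
s=telemetry.observe();print(np.round(s['time_s'],2),np.round(s['position'],4),'F',np.round(s['ft_force'],2),'T',np.round(s['wrist_torque'],3),s['grip_width'])
E
python3 st.py; python3 - <<'E'
from h import *
im=grab('side','side3')
cv2.imwrite('pics/c5.png',cv2.resize(cv2.imread('pics/side3.png')[110:260,170:340],None,fx=3.5,fy=3.5))
E
```

```text
8.5 [ 0.5632 -0.045   0.0847] F [-0.74  0.   -1.6 ] T [-0.056 -0.01  -0.008] 0.01719597334047243
```

View pics/c5.png

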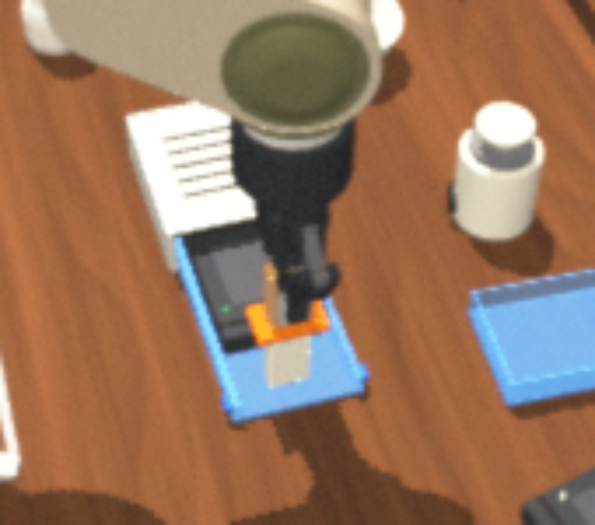

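The foot (crop (290,360)) stands between the rails, clear of the drive's rear (about (230,340)). I approach contact gently.

apply_moves --pt "0 8 0 0 0 0 0" --pt "0 8 0 0 0 0 0" --pt "0 5 0 0 0 0 0" --pt "0 4 0 0 0 0 0" --pt "0 2 0 0 0 0 0" --pt "0 0 0 0 0 0 0" --pt "0 0 0 0 0 0 0" --grip_force 120

```text
time_s: 9.43
position: [0.5629, -0.0181, 0.0843]
tool_rot: [[-1.0, -0.006, 0.0], [-0.006, 1.0, -0.0], [-0.0, -0.0, -1.0]]
ft_force: [0.8, -0.2, -1.7]
grip_width: 0.0171
gripper_force: 116.9
```

```bash
python3 st.py
```

```text
9.43 [ 0.5629 -0.0181  0.0843] F [ 0.84 -0.22 -1.68] T [ 0.006  0.026 -0.031] 0.01710825746494562
```

apply_moves --pt "0 1 0 0 0 0 0" --pt "0 1 0 0 0 0 0"

```text
time_s: 9.68
position: [0.5629, -0.0161, 0.0843]
tool_rot: [[-1.0, -0.006, 0.0], [-0.006, 1.0, -0.0], [-0.0, -0.0, -1.0]]
ft_force: [-0.2, -1.5, -2.0]
grip_width: 0.0163
gripper_force: 117.3
```

apply_moves --pt "0 1 0 0 0 0 0" --pt "0 1 0 0 0 0 0"

```text
time_s: 9.93
position: [0.5628, -0.014, 0.0843]
tool_rot: [[-1.0, -0.006, -0.0], [-0.006, 1.0, -0.0], [0.0, -0.0, -1.0]]
ft_force: [-1.2, -1.0, -1.1]
grip_width: 0.0168
gripper_force: 117.3
```

apply_moves --pt "0 1 0 0 0 0 0" --pt "0 1 0 0 0 0 0"

```text
time_s: 10.18
position: [0.5629, -0.0119, 0.0843]
tool_rot: [[-1.0, -0.006, 0.0], [-0.006, 1.0, -0.0], [-0.0, -0.0, -1.0]]
ft_force: [-0.5, -0.1, -0.6]
grip_width: 0.0171
gripper_force: 117.3
```

apply_moves --pt "0 1 0 0 0 0 0" --pt "0 1 0 0 0 0 0"

```text
time_s: 10.42
position: [0.5629, -0.0099, 0.0843]
tool_rot: [[-1.0, -0.006, 0.0], [-0.006, 1.0, 0.0], [-0.0, 0.0, -1.0]]
ft_force: [-0.0, -0.8, -1.3]
grip_width: 0.0166
gripper_force: 117.3
```

apply_moves --pt "0 1 0 0 0 0 0" --pt "0 1 0 0 0 0 0"

```text
time_s: 10.68
position: [0.5629, -0.0079, 0.0843]
tool_rot: [[-1.0, -0.006, 0.0], [-0.006, 1.0, 0.0], [-0.0, 0.0, -1.0]]
ft_force: [-0.3, -1.3, -2.3]
grip_width: 0.0167
gripper_force: 117.3
```

apply_moves --pt "0 1 0 0 0 0 0" --pt "0 1 0 0 0 0 0"

```text
time_s: 10.92
position: [0.5628, -0.0059, 0.0843]
tool_rot: [[-1.0, -0.006, -0.0], [-0.006, 1.0, 0.0], [0.0, 0.0, -1.0]]
ft_force: [0.9, -1.1, -1.4]
grip_width: 0.017
gripper_force: 117.3
```

apply_moves --pt "0 2 0 0 0 0 0" --pt "0 2 0 0 0 0 0" --pt "0 2 0 0 0 0 0" --pt "0 2 0 0 0 0 0" --pt "0 2 0 0 0 0 0" --pt "0 2 0 0 0 0 0" --pt "0 1 0 0 0 0 0"

```text
time_s: 11.8
position: [0.5627, 0.0072, 0.0843]
tool_rot: [[-1.0, -0.006, -0.0], [-0.006, 1.0, 0.0], [0.0, 0.0, -1.0]]
ft_force: [0.2, -2.5, -1.8]
grip_width: 0.0165
gripper_force: 117.3
```

```bash
cat > av.py <<'E'
from h import *
import sys
F=[];T=[];n=int(sys.argv[1])
for i in range(n):
    s=telemetry.observe();F.append(s['ft_force']);T.append(s['wrist_torque'])
    im=get_image('side')
s=telemetry.observe();F.append(s['ft_force']);T.append(s['wrist_torque'])
print(round(s['time_s'],2),np.round(s['position'],4),'F',np.round(np.mean(F,0),2),'sd',np.round(np.std(F,0),2),'Tx',np.round(np.mean(T,0),3),'Fy',np.round(np.array(F)[:,1],1))
hsv=cv2.cvtColor(im['frame'],cv2.COLOR_RGB2HSV)
# green light of the drive, at z=.024
m=((hsv[...,0]>45)&(hsv[...,0]<80)&(hsv[...,1]>110)&(hsv[...,2]>70)); m[:130]=0;m[260:]=0;m[:,:190]=0;m[:,320:]=0
v,u=np.nonzero(m); print(len(u), onplane(im,[[u.mean(),v.mean()]],.024) if len(u) else '')
E
python3 av.py 6; python3 - <<'E'
from h import *
im=pickle.load(open('side0.pkl','rb'))
hsv=cv2.cvtColor(im['frame'],cv2.COLOR_RGB2HSV)
m=((hsv[...,0]>45)&(hsv[...,0]<80)&(hsv[...,1]>110)&(hsv[...,2]>70)); m[:130]=0;m[260:]=0;m[:,:190]=0;m[:,320:]=0
v,u=np.nonzero(m); print(len(u), onplane(im,[[u.mean(),v.mean()]],.024) if len(u) else '')
E
```

```text
12.1 [0.5627 0.0072 0.0843] F [-0.15 -0.42 -1.23] sd [0.44 1.1  0.49] Tx [-0.078  0.012 -0.01 ] Fy [-2.5 -1.5  0.7 -0.  -0.2  0.7 -0.1]
1 [[0.5361053  0.04277652 0.024     ]]
1 [[0.53489087 0.01847379 0.024     ]]
```

apply_moves --pt "0 1 0 0 0 0 0" --pt "0 1 0 0 0 0 0" --pt "0 1 0 0 0 0 0"

```text
time_s: 12.48
position: [0.5627, 0.01, 0.0843]
tool_rot: [[-1.0, -0.006, 0.0], [-0.006, 1.0, -0.0], [-0.0, -0.0, -1.0]]
ft_force: [0.2, -1.1, -1.7]
grip_width: 0.0165
gripper_force: 117.3
```

apply_moves --pt "0 1 0 0 0 0 0" --pt "0 1 0 0 0 0 0"

```text
time_s: 12.72
position: [0.5627, 0.0121, 0.0843]
tool_rot: [[-1.0, -0.006, 0.0], [-0.006, 1.0, -0.0], [-0.0, -0.0, -1.0]]
ft_force: [-0.4, -1.7, -0.6]
grip_width: 0.017
gripper_force: 117.3
```

apply_moves --pt "0 1 0 0 0 0 0" --pt "0 1 0 0 0 0 0"

```text
time_s: 12.98
position: [0.5627, 0.0141, 0.0844]
tool_rot: [[-1.0, -0.006, 0.0], [-0.006, 1.0, -0.0], [-0.0, -0.0, -1.0]]
ft_force: [0.3, -2.0, -1.4]
grip_width: 0.0167
gripper_force: 117.3
```

apply_moves --pt "0 1 0 0 0 0 0" --pt "0 1 0 0 0 0 0"

```text
time_s: 13.22
position: [0.5627, 0.0161, 0.0844]
tool_rot: [[-1.0, -0.006, 0.0], [-0.006, 1.0, -0.0], [-0.0, -0.0, -1.0]]
ft_force: [0.0, -1.7, -1.4]
grip_width: 0.0169
gripper_force: 117.3
```

apply_moves --pt "0 0 0 0 0 0 0"

```text
time_s: 13.35
position: [0.5627, 0.0162, 0.0843]
tool_rot: [[-1.0, -0.006, 0.0], [-0.006, 1.0, 0.0], [-0.0, 0.0, -1.0]]
ft_force: [0.3, -1.4, -0.6]
grip_width: 0.0168
gripper_force: 117.2
```

apply_moves --pt "0 0 0 0 0 0 0"

```text
time_s: 13.48
position: [0.5627, 0.0162, 0.0843]
tool_rot: [[-1.0, -0.006, 0.0], [-0.006, 1.0, 0.0], [-0.0, 0.0, -1.0]]
ft_force: [-0.1, -0.4, -1.6]
grip_width: 0.0167
gripper_force: 117.2
```

apply_moves --pt "0 0 0 0 0 0 0"

```text
time_s: 13.6
position: [0.5627, 0.0162, 0.0843]
tool_rot: [[-1.0, -0.006, -0.0], [-0.006, 1.0, 0.0], [0.0, 0.0, -1.0]]
ft_force: [0.5, -0.0, -1.2]
grip_width: 0.0166
gripper_force: 117.1
```

apply_moves --pt "0 1 0 0 0 0 0" --pt "0 0 0 0 0 0 0" --pt "0 0 0 0 0 0 0"

```text
time_s: 13.98
position: [0.5627, 0.0171, 0.0843]
tool_rot: [[-1.0, -0.006, -0.0], [-0.006, 1.0, 0.0], [0.0, 0.0, -1.0]]
ft_force: [0.1, -1.9, -1.3]
grip_width: 0.0167
gripper_force: 117.3
```

apply_moves --pt "0 0 0 0 0 0 0"

```text
time_s: 14.1
position: [0.5627, 0.0171, 0.0843]
tool_rot: [[-1.0, -0.006, 0.0], [-0.006, 1.0, 0.0], [-0.0, 0.0, -1.0]]
ft_force: [-0.3, -1.1, -0.3]
grip_width: 0.0167
gripper_force: 117.3
```

apply_moves --pt "0 1 0 0 0 0 0" --pt "0 0 0 0 0 0 0" --pt "0 0 0 0 0 0 0"

```text
time_s: 14.48
position: [0.5627, 0.0181, 0.0843]
tool_rot: [[-1.0, -0.006, -0.0], [-0.006, 1.0, 0.0], [0.0, 0.0, -1.0]]
ft_force: [-0.0, -0.8, -0.9]
grip_width: 0.017
gripper_force: 117.2
```

apply_moves --pt "0 1 0 0 0 0 0" --pt "0 0 0 0 0 0 0" --pt "0 0 0 0 0 0 0"

```text
time_s: 14.85
position: [0.5626, 0.0192, 0.0843]
tool_rot: [[-1.0, -0.006, -0.0], [-0.006, 1.0, 0.0], [0.0, 0.0, -1.0]]
ft_force: [0.5, -0.7, -1.1]
grip_width: 0.0168
gripper_force: 117.2
```

apply_moves --pt "0 1 0 0 0 0 0" --pt "0 0 0 0 0 0 0" --pt "0 0 0 0 0 0 0"

```text
time_s: 15.22
position: [0.5626, 0.0201, 0.0843]
tool_rot: [[-1.0, -0.006, -0.0], [-0.006, 1.0, 0.0], [0.0, 0.0, -1.0]]
ft_force: [0.1, -1.0, -1.8]
grip_width: 0.0165
gripper_force: 117.2
```

apply_moves --pt "0 1 0 0 0 0 0" --pt "0 0 0 0 0 0 0" --pt "0 0 0 0 0 0 0"

```text
time_s: 15.6
position: [0.5627, 0.0211, 0.0843]
tool_rot: [[-1.0, -0.006, 0.0], [-0.006, 1.0, 0.0], [-0.0, 0.0, -1.0]]
ft_force: [0.1, -1.4, -1.6]
grip_width: 0.0166
gripper_force: 117.2
```

apply_moves --pt "0 1 0 0 0 0 0" --pt "0 0 0 0 0 0 0" --pt "0 0 0 0 0 0 0"

```text
time_s: 15.98
position: [0.5626, 0.0221, 0.0843]
tool_rot: [[-1.0, -0.006, -0.0], [-0.006, 1.0, 0.0], [0.0, 0.0, -1.0]]
ft_force: [-0.3, -0.5, -1.3]
grip_width: 0.0166
gripper_force: 117.2
```

apply_moves --pt "0 1 0 0 0 0 0" --pt "0 0 0 0 0 0 0" --pt "0 0 0 0 0 0 0"

```text
time_s: 16.35
position: [0.5626, 0.0231, 0.0843]
tool_rot: [[-1.0, -0.006, -0.0], [-0.006, 1.0, 0.0], [0.0, 0.0, -1.0]]
ft_force: [0.3, -0.6, -1.4]
grip_width: 0.0165
gripper_force: 117.2
```

apply_moves --pt "0 1 0 0 0 0 0" --pt "0 0 0 0 0 0 0" --pt "0 0 0 0 0 0 0"

```text
time_s: 16.73
position: [0.5626, 0.0241, 0.0843]
tool_rot: [[-1.0, -0.006, -0.0], [-0.006, 1.0, 0.0], [0.0, 0.0, -1.0]]
ft_force: [-0.2, -0.9, -0.9]
grip_width: 0.0166
gripper_force: 117.2
```

apply_moves --pt "0 1 0 0 0 0 0" --pt "0 0 0 0 0 0 0" --pt "0 0 0 0 0 0 0"

```text
time_s: 17.1
position: [0.5626, 0.0251, 0.0843]
tool_rot: [[-1.0, -0.006, -0.0], [-0.006, 1.0, 0.0], [0.0, 0.0, -1.0]]
ft_force: [-0.2, -1.3, -2.1]
grip_width: 0.0167
gripper_force: 117.2
```

apply_moves --pt "0 1 0 0 0 0 0" --pt "0 0 0 0 0 0 0" --pt "0 0 0 0 0 0 0"

```text
time_s: 17.48
position: [0.5626, 0.0261, 0.0843]
tool_rot: [[-1.0, -0.006, -0.0], [-0.006, 1.0, 0.0], [0.0, 0.0, -1.0]]
ft_force: [0.1, -0.9, -1.7]
grip_width: 0.0167
gripper_force: 117.2
```

apply_moves --pt "0 1 0 0 0 0 0" --pt "0 0 0 0 0 0 0" --pt "0 0 0 0 0 0 0"

```text
time_s: 17.85
position: [0.5626, 0.0271, 0.0843]
tool_rot: [[-1.0, -0.006, 0.0], [-0.006, 1.0, 0.0], [-0.0, 0.0, -1.0]]
ft_force: [-0.0, -1.6, -1.1]
grip_width: 0.0167
gripper_force: 117.2
```

apply_moves --pt "0 1 0 0 0 0 0" --pt "0 0 0 0 0 0 0" --pt "0 0 0 0 0 0 0"

```text
time_s: 18.23
position: [0.5626, 0.0281, 0.0843]
tool_rot: [[-1.0, -0.006, 0.0], [-0.006, 1.0, 0.0], [-0.0, 0.0, -1.0]]
ft_force: [0.5, -0.7, -1.0]
grip_width: 0.0168
gripper_force: 117.2
```

apply_moves --pt "0 1 0 0 0 0 0" --pt "0 0 0 0 0 0 0" --pt "0 0 0 0 0 0 0"

```text
time_s: 18.6
position: [0.5626, 0.0291, 0.0843]
tool_rot: [[-1.0, -0.006, 0.0], [-0.006, 1.0, 0.0], [-0.0, 0.0, -1.0]]
ft_force: [0.0, 0.1, -1.7]
grip_width: 0.0167
gripper_force: 117.2
```

apply_moves --pt "0 1 0 0 0 0 0" --pt "0 0 0 0 0 0 0" --pt "0 0 0 0 0 0 0"

```text
time_s: 18.98
position: [0.5626, 0.0301, 0.0843]
tool_rot: [[-1.0, -0.006, -0.0], [-0.006, 1.0, 0.0], [0.0, 0.0, -1.0]]
ft_force: [0.1, -0.6, -1.0]
grip_width: 0.0165
gripper_force: 117.2
```

apply_moves --pt "0 1 0 0 0 0 0" --pt "0 0 0 0 0 0 0" --pt "0 0 0 0 0 0 0"

```text
time_s: 19.35
position: [0.5626, 0.0311, 0.0843]
tool_rot: [[-1.0, -0.006, -0.0], [-0.006, 1.0, 0.0], [0.0, 0.0, -1.0]]
ft_force: [-0.8, 0.2, -2.5]
grip_width: 0.0169
gripper_force: 117.2
```

apply_moves --pt "0 1 0 0 0 0 0" --pt "0 0 0 0 0 0 0" --pt "0 0 0 0 0 0 0"

```text
time_s: 19.73
position: [0.5626, 0.0321, 0.0843]
tool_rot: [[-1.0, -0.006, -0.0], [-0.006, 1.0, 0.0], [0.0, 0.0, -1.0]]
ft_force: [-0.3, -0.2, -1.0]
grip_width: 0.0169
gripper_force: 117.2
```

apply_moves --pt "0 1 0 0 0 0 0" --pt "0 0 0 0 0 0 0" --pt "0 0 0 0 0 0 0"

```text
time_s: 20.1
position: [0.5627, 0.0328, 0.0843]
tool_rot: [[-1.0, -0.006, 0.0], [-0.006, 1.0, -0.0], [-0.0, -0.0, -1.0]]
ft_force: [1.2, -3.2, -2.0]
grip_width: 0.0168
gripper_force: 117.2
```

```bash
python3 av.py 5
```

```text
20.35 [0.5627 0.0329 0.0844] F [ 1.11 -3.96 -1.82] sd [0.5  0.52 0.56] Tx [-0.955 -0.159  0.022] Fy [-3.2 -4.  -4.1 -3.5 -4.8 -4.2]
1 [[0.53485562 0.0684704  0.024     ]]
```

apply_moves --pt "0 0.3 0 0 0 0 0" --pt "0 0 0 0 0 0 0"

```text
time_s: 20.6
position: [0.5628, 0.033, 0.0844]
tool_rot: [[-1.0, -0.006, 0.0], [-0.006, 1.0, -0.001], [-0.0, -0.001, -1.0]]
ft_force: [0.9, -5.9, -3.3]
grip_width: 0.0166
gripper_force: 117.3
```

```bash
python3 av.py 4
```

```text
20.8 [0.5628 0.033  0.0844] F [ 0.99 -5.59 -2.77] sd [0.13 0.54 0.41] Tx [-1.308 -0.225  0.059] Fy [-5.9 -5.7 -4.5 -6.  -5.9]
2 [[0.5361018  0.06811682 0.024     ]]
```

apply_moves --pt "0 0.3 0 0 0 0 0" --pt "0 0.3 0 0 0 0 0" --pt "0 0 0 0 0 0 0"

```text
time_s: 21.18
position: [0.5628, 0.0332, 0.0844]
tool_rot: [[-1.0, -0.006, 0.001], [-0.006, 1.0, -0.002], [-0.001, -0.002, -1.0]]
ft_force: [1.1, -6.3, -2.2]
grip_width: 0.0164
gripper_force: 117.3
```

```bash
python3 av.py 8
```

```text
21.57 [0.5628 0.0331 0.0844] F [ 1.02 -7.23 -2.06] sd [0.24 0.4  0.4 ] Tx [-1.733 -0.239  0.051] Fy [-6.3 -7.1 -7.4 -7.6 -7.8 -7.4 -7.3 -6.9 -7.3]
2 [[0.5361018  0.06811682 0.024     ]]
```

apply_moves --pt "0 0.4 0 0 0 0 0" --pt "0 0 0 0 0 0 0" --pt "0 0 0 0 0 0 0"

```text
time_s: 21.95
position: [0.5629, 0.0333, 0.0845]
tool_rot: [[-1.0, -0.006, 0.001], [-0.006, 1.0, -0.002], [-0.001, -0.002, -1.0]]
ft_force: [0.5, -7.7, -1.4]
grip_width: 0.0167
gripper_force: 117.3
```

```bash
python3 av.py 10
```

```text
22.45 [0.5629 0.0333 0.0845] F [ 0.92 -8.62 -2.15] sd [0.51 0.48 0.45] Tx [-2.044 -0.176  0.055] Fy [-7.7 -8.4 -9.2 -8.8 -8.1 -8.7 -9.  -8.9 -9.2 -9.  -8. ]
2 [[0.5361018  0.06811682 0.024     ]]
```

Seated: about 8.6 N at the wrist, held for 0.5 s (7 to 8.6 N on the stop after friction). Backing off and lifting.

apply_moves --pt "0 -0.8 0 0 0 0 0" --pt "0 -0.8 0 0 0 0 0" --pt "0 -1.5 0 0 0 0 0" --pt "0 -4 0 0 0 0 0" --pt "0 -8 0 0 0 0 0" --pt "0 -12 0 0 0 0 0" --pt "0 -14 0 0 0 0 0" --pt "0 -8 0 0 0 0 0" --pt "0 0 0 0 0 0 0"

```text
time_s: 23.58
position: [0.5629, -0.0155, 0.0843]
tool_rot: [[-1.0, -0.005, 0.0], [-0.005, 1.0, 0.0], [-0.0, 0.0, -1.0]]
ft_force: [-0.2, 0.4, -0.9]
grip_width: 0.0164
gripper_force: 117.8
```

apply_moves --pt "0 0 -15 0 0 0 0" --pt "0 0 -25 0 0 0 0" --pt "0 0 -25 0 0 0 0" --pt "0 0 -15 0 0 0 0" --pt "0 0 -10 0 0 0 0" --pt "0 -20 0 0 0 0 0" --pt "0 -36 0 0 0 0 0" --pt "0 -36 0 0 0 0 0" --pt "0 -36 0 0 0 0 0"

```text
time_s: 24.7
position: [0.5631, -0.1448, 0.1734]
tool_rot: [[-1.0, -0.005, -0.002], [-0.005, 1.0, 0.001], [0.002, 0.001, -1.0]]
ft_force: [1.1, -0.2, -1.0]
grip_width: 0.0166
gripper_force: 117.9
```

apply_moves --pt "0 -36 0 0 0 0 0" --pt "0 -36 0 0 0 0 0" --pt "0 -30 0 0 0 0 0" --pt "0 -16 0 0 0 0 0" --pt "0 0 0 0 0 -2.2 0" --pt "0 0 0 0 0 0 0" --pt "0 0 0 0 0 0 0"

```text
time_s: 25.58
position: [0.5643, -0.2604, 0.1741]
tool_rot: [[-0.999, -0.044, -0.0], [-0.044, 0.999, 0.0], [0.0, 0.0, -1.0]]
ft_force: [-1.3, 0.4, -1.2]
grip_width: 0.0167
gripper_force: 117.9
```

```bash
python3 - <<'E'
from h import *
s=telemetry.observe();print(s['time_s'],np.round(s['position'],4),np.round(s['tool_rot'],4).tolist())
im=grab('side','side4')
cv2.imwrite('pics/c6.png',cv2.resize(cv2.imread('pics/side4.png')[130:330,190:360],None,fx=3,fy=3))
def feet(im,zlo,zhi,dy):
    C=cloud(im);hsv=cv2.cvtColor(im['frame'],cv2.COLOR_RGB2HSV);H,S,V=[hsv[...,i].astype(int) for i in range(3)]
    x,y,z=[C[...,i] for i in range(3)]
    R=(x>.48)&(x<.62)&(y>-.33+dy)&(y<-.2+dy)&(S<60)&(V>110)&(z>zlo)&(z<zhi)
    P=C[R]; 
    lo=P[P[:,2]<np.median(P[:,2])];hi=P[P[:,2]>=np.median(P[:,2])]
    print(len(P),P.min(0),P.max(0),'lo',np.median(lo,0),'hi',np.median(hi,0))
feet(pickle.load(open('side2.pkl','rb')),.08,.155,0)
feet(im,.08,.155,0)
E
```

```text
25.575 [ 0.5643 -0.2604  0.1741] [[-0.999, -0.0441, -0.0004], [-0.0441, 0.999, 0.0003], [0.0004, 0.0004, -1.0]]
152 [ 0.52982899 -0.27308897  0.10066915] [ 0.56053905 -0.26379155  0.14213699] lo [ 0.54266726 -0.27041728  0.11025485] hi [ 0.5440747  -0.27165577  0.13132437]
153 [ 0.54832784 -0.26858918  0.10054538] [ 0.57704087 -0.25574831  0.14357707] lo [ 0.55990031 -0.26578835  0.11458917] hi [ 0.56236041 -0.26620591  0.1328564 ]
```

View pics/c6.png

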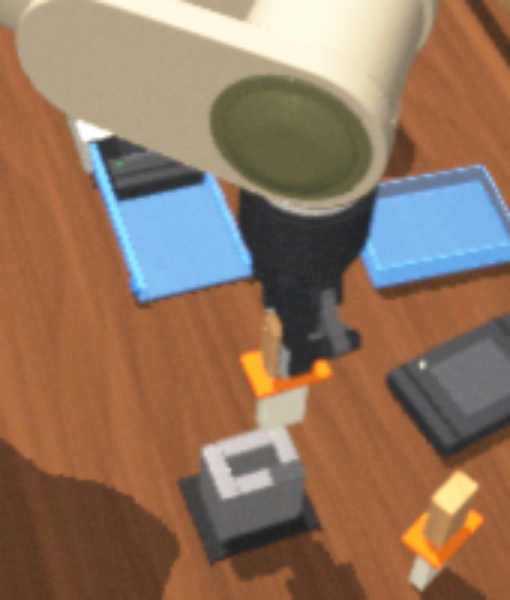

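The pusher still hangs upright with no slip, and the drive sits deeper in the hood. The slot is open at crop (250,465). I move above it and check the slot's centre.

apply_moves --pt "6 -2 0 0 0 0 0" --pt "8 -2 0 0 0 0 0" --pt "4.9 -0.9 0 0 0 0 0" --pt "0 0 0 0 0 0 0" --pt "0 0 0 0 0 0 0"

```text
time_s: 26.25
position: [0.5457, -0.2665, 0.1744]
tool_rot: [[-0.999, -0.044, 0.0], [-0.044, 0.999, -0.0], [-0.0, -0.0, -1.0]]
ft_force: [-0.4, -0.4, -0.7]
grip_width: 0.0167
gripper_force: 117.9
```

```bash
python3 st.py; python3 - <<'E'
from h import *
for t in('side4','side2'):
    im=pickle.load(open(t+'.pkl','rb'));C=cloud(im);x,y,z=[C[...,i] for i in range(3)]
    V=cv2.cvtColor(im['frame'],cv2.COLOR_RGB2HSV)
    R=((x>.49)&(x<.6)&(y>-.33)&(y<-.22)&(z>.054)&(z<.071)&(V[...,1]<70)).astype(np.uint8)
    c=max(cv2.findContours(R,cv2.RETR_EXTERNAL,cv2.CHAIN_APPROX_NONE)[0],key=cv2.contourArea)
    print(t,cv2.minAreaRect((onplane(im,c.reshape(-1,2),.064)[:,:2]*1000).astype(np.float32)))
    # slot: low points within
    S=((x>.49)&(x<.6)&(y>-.33)&(y<-.22)&(z>.0)&(z<.052)).astype(np.uint8)
    hull=np.zeros_like(R);cv2.drawContours(hull,[cv2.convexHull(c)],-1,1,-1); hull=cv2.erode(hull,np.ones((3,3)))
    s=(hull>0)&(R==0); s=s.astype(np.uint8); cc=cv2.findContours(s,cv2.RETR_EXTERNAL,cv2.CHAIN_APPROX_NONE)[0]
    c=max(cc,key=cv2.contourArea); print(' slot',cv2.minAreaRect((onplane(im,c.reshape(-1,2),.064)[:,:2]*1000).astype(np.float32)))
E
```

```text
26.25 [ 0.5457 -0.2665  0.1744] F [-0.45 -0.4  -0.66] T [-0.035 -0.018 -0.005] 0.016740360018478458
side4 ((544.7000732421875, -267.369873046875), (64.30513000488281, 50.77286911010742), 3.8553307056427)
 slot ((544.3436279296875, -267.0438232421875), (31.957637786865234, 12.540417671203613), 4.42135763168335)
side2 ((544.66650390625, -267.60546875), (64.380859375, 50.700401306152344), 3.5277211666107178)
 slot ((544.8140258789062, -267.00439453125), (32.9285888671875, 12.475056648254395), 4.229641914367676)
```

apply_moves --pt "0.5 -0.3 15 0 0 -0.7 0" --pt "0 0 10 0 0 0 0" --pt "0 0 8 0 0 0 0" --pt "0 0 8 0 0 0 0" --pt "0 0 0 0 0 0 0"

```text
time_s: 26.88
position: [0.545, -0.2667, 0.1326]
tool_rot: [[-0.998, -0.057, -0.001], [-0.057, 0.998, 0.001], [0.001, 0.001, -1.0]]
ft_force: [0.7, -0.0, -1.7]
grip_width: 0.0167
gripper_force: 117.9
```

apply_moves --pt "0 0 8 0 0 0 0" --pt "0 0 12 0 0 0 0" --pt "0 0 12 0 0 0 0" --pt "0 0 10 0 0 0 0" --pt "0 0 8 0 0 0 0" --pt "0 0 3 0 0 0 0" --pt "0 0 0 0 0 0 0" --pt "0 0 0 0 0 0 0"

```text
time_s: 27.88
position: [0.5454, -0.2669, 0.0807]
tool_rot: [[-0.998, -0.057, 0.001], [-0.057, 0.998, -0.0], [-0.001, -0.0, -1.0]]
ft_force: [0.3, 1.3, -1.0]
grip_width: 0.0168
gripper_force: 117.9
```

apply_moves --pt "0 0 1.2 0 0 0 0" --pt "0 0 0 0 0 0 0" --pt "0 0 0 0 0 0 0"

```text
time_s: 28.25
position: [0.5452, -0.2668, 0.0792]
tool_rot: [[-0.998, -0.057, 0.0], [-0.057, 0.998, -0.0], [-0.0, -0.0, -1.0]]
ft_force: [0.0, -0.4, -1.8]
grip_width: 0.0168
gripper_force: 117.9
```

apply_moves --pt "0 0 0.5 0 0 0 0" --pt "0 0 0 0 0 0 0" --pt "0 0 0 0 0 0 0"

```text
time_s: 28.62
position: [0.5452, -0.2668, 0.0786]
tool_rot: [[-0.998, -0.057, 0.0], [-0.057, 0.998, -0.0], [-0.0, -0.0, -1.0]]
ft_force: [0.7, -1.1, -1.5]
grip_width: 0.0166
gripper_force: 118.2
```

apply_moves --pt "0 0 0.5 0 0 0 0" --pt "0 0 0 0 0 0 0" --pt "0 0 0 0 0 0 0"

```text
time_s: 29.0
position: [0.5452, -0.2668, 0.0786]
tool_rot: [[-0.998, -0.057, 0.0], [-0.057, 0.998, -0.0], [-0.0, -0.0, -1.0]]
ft_force: [-2.2, 0.6, 6.2]
grip_width: 0.0169
gripper_force: 118.8
```

```bash
python3 av.py 3
```

```text
29.15 [ 0.5452 -0.2668  0.0786] F [-1.94  0.92  5.83] sd [0.42 0.37 0.27] Tx [0.25  0.342 0.022] Fy [0.6 0.8 0.8 1.5]
0
```

The collar rests on the block. Releasing.

apply_moves --pt "0 0 -0.4 0 0 0 0" --pt "0 0 0 0 0 0 0" --pt "0 0 0 0 0 0 0.3" --pt "0 0 0 0 0 0 0.6" --pt "0 0 0 0 0 0 1" --pt "0 0 0 0 0 0 1" --pt "0 0 0 0 0 0 1" --pt "0 0 0 0 0 0 1"

```text
time_s: 30.15
position: [0.5452, -0.2668, 0.0785]
tool_rot: [[-0.998, -0.057, 0.0], [-0.057, 0.998, -0.0], [-0.0, -0.0, -1.0]]
ft_force: [0.5, -0.5, -0.1]
grip_width: 0.0854
gripper_force: 0.0
```

apply_moves --pt "0 0 -10 0 0 0 1" --pt "0 0 -20 0 0 0 1" --pt "0 0 -30 0 0 0 1" --pt "0 0 -40 0 0 0 1" --pt "0 0 -40 0 0 0 1" --pt "30 0 -10 0 0 0 1" --pt "50 0 0 0 0 0 1" --pt "50 0 0 0 0 0 1" --pt "30 0 0 0 0 0 1" --pt "0 0 0 0 0 0 1" --pt "0 0 0 0 0 0 1"

```text
time_s: 31.52
position: [0.386, -0.276, 0.2291]
tool_rot: [[-0.998, -0.057, 0.001], [-0.057, 0.998, -0.001], [-0.001, -0.001, -1.0]]
ft_force: [0.4, 0.6, 0.1]
grip_width: 0.0856
gripper_force: 0.0
```

```bash
cp side0.pkl s.pkl; python3 - <<'E'
from h import *
grab('top','top5');grab('side','side5')
for n in('top0','top5'):
    im=pickle.load(open(n+'.pkl','rb'));C=cloud(im);x,y,z=[C[...,i] for i in range(3)];hsv=cv2.cvtColor(im['frame'],cv2.COLOR_RGB2HSV)
    m=(x>.5)&(x<.63)&(y>-.09)&(y<.1)&(hsv[...,1]<110)&(hsv[...,2]<115)&(z<.034)&(z>.012);P=C[m]
    h=(x>.42)&(x<.57)&(y>-.4)&(y<-.2)&(z>.11)&(z<.13);Q=C[h]
    print(n,'drive rear y',np.percentile(P[:,1],2),'handle',cv2.minAreaRect((Q[:,:2]*1000).astype(np.float32)),np.median(Q[:,2]))
a=cv2.imread('pics/top5.png')[70:300,90:440];b=cv2.imread('pics/side5.png')[80:380,180:400]
b=cv2.resize(b,None,fx=1.9,fy=1.9);a=cv2.resize(a,(380,250));
o=np.zeros((b.shape[0],380+b.shape[1],3),np.uint8);o[:250,:380]=a;o[:,380:]=b;cv2.imwrite('pics/c7.png',o)
E
```

```text
top0 drive rear y -0.006634918663863209 handle ((544.6799926757812, -264.6083068847656), (29.661989212036133, 18.400291442871094), 1.6052865982055664) 0.11948377362584939
top5 drive rear y 0.041896211724835306 handle ((544.6250610351562, -265.8982238769531), (29.808998107910156, 19.03045082092285), 3.0035228729248047) 0.11958585453419213
```

View pics/c7.png

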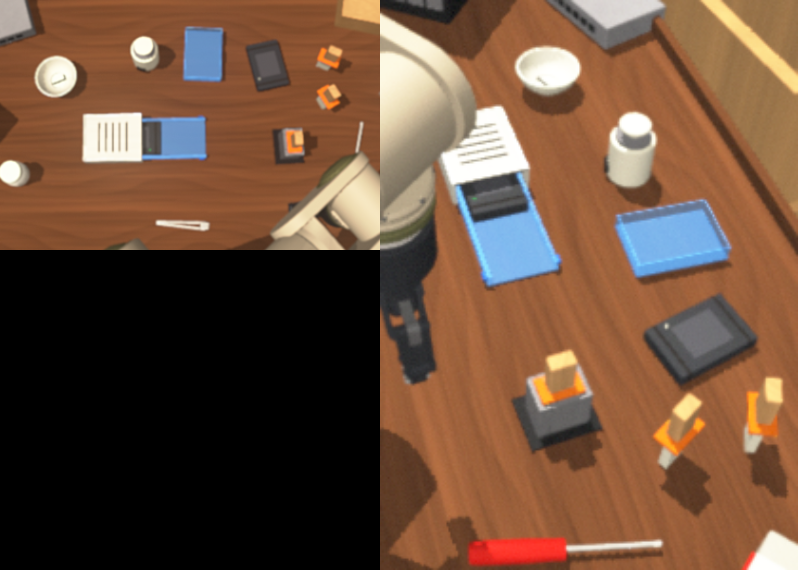

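The pusher is back in its holder (crop (560,385)), the drive is deep in the hood, and nothing else has moved. Handing in.

```bash
python3 -c "
from rig import env; print(env.close_job())"
```

```text
the job is handed in; nothing more can be done
None
```

The drive is seated against the hidden stop (about 8.6 N at the wrist for half a second), the pusher is back in its holder and released, and the job was handed in at about 32 s of the 61 s allowed; no verdict was returned.

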